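# Hook a test adapter under the receiver's lip and click it down

## Robot

A 6-joint arm with a two-finger parallel gripper is mounted at the origin on a cart in front of the work surface, level with it; the furniture and walls round the work are solid. World frame = base frame: x ahead of the robot, y to its left, z up, the work surface at z = 0. Lengths are in m, angles in rad, forces in N, time in s.
With the tool pointing down it reaches from about 0.325 to 0.9 m from the base axis. Payload 6.1 kg.
Tool frame: the origin (TCP) lies at the very end of the fingers, on their centre line; the grasp point (between the pads) lies 19 mm behind it; x points along the fingers, z is the direction in which the jaws open and shut, and the axes are right-handed (so a half turn about x gives the same grasp; the last joint's range is limited). The gripper opens to 85 mm and grips with 20 to 120 N. Pads are 22 mm wide; open, the fingers measure 114 mm over their backs; the gripper's body (76 mm by 85 mm) begins 54 mm behind the grasp point. The pads swing forward as they close: fully open they stand 13 mm farther back than shut.
Start: joints at [-0.126, 0.22, 1.526, -0, 1.395, -0.126], TCP at [0.625, -0, 0.231] pointing down, gripper open.
Joint ranges: [-2.98, 2.98], [-0.91, 2.08], [0.09, 2.57], [-1.24, 4.39], [0.2, 2.65], [-2.68, 2.68]. Speed limits (rad/s): [2.57, 2.57, 3.01, 3.14, 3.14, 3.14].

## Interface

Orientations are given as a unit quaternion [w, x, y, z].
In Python, from station import readout, cams, ticket gives the robot as it stands. The module is installed in compiled form; this text tells all that it offers.
- The arm moves only by the shell command python3 -m handwheel 'ROWS' [FORCE]. ROWS is JSON, a list that holds one entry, the list of rows, each a list of 7 numbers: the turn, a rotation vector about the tool's x, y, z in rad, then the shift along the tool's x, y, z in mm, then the finger opening in mm, from 0 to 85.4. In form: [[[rx, ry, rz, x, y, z, claw], ...]]. A call has 1 to 20 rows; each row shifts and turns the commanded pose from where the row before left it, along the tool's axes as they then stand; what a row does not reach is not made up. A row lasts 1/12 s, in which the tool goes at most 41.7 mm and 7.16 degrees, less where a joint would pass 70% of its speed; a pose out of reach is approached as far as the arm can. A call is refused whole if a number of a shift passes 41.7 or a number of a turn 0.125, either way. A call with a gripper value outside its range is refused whole. The fingers move at their own pace and stop on an object; FORCE is the grip in N (left out, the last holds). Time passes only in rows, so rows that do not move let the fingers close. It gives the time, the measured TCP pose, the force and the opening at its end, in the units of the state.
- readout.sense(): the state, without advancing time (a new reading comes with each control period).
- cams.grab_frame(name): name is "scene" or "side" or "wrist"; returns a dict with "frame" (384x512x3 uint8, blue, green, red), "fx", "fy", "cx", "cy" (pixels), "k1" (the pictures are not rectified: a ray, as slopes to the right and down, at radius r is drawn at 1 + k1 r^2 times it, then the intrinsics apply), "R" (3x3) and "t" (3): a world point X has camera coordinates R X + t. Camera axes: x right, y down, z forward; pixel columns grow to the right and rows downward; lengths in m; the calibration is good to about 2 mm. A picture is of the moment at which its call begins. There is no depth.
- ticket.job_done(): hands the job in, once; it reports no verdict.
Trained networks look in a picture, given as the dict that the camera call returned (one of the last four; its "shot" number tells which), for a name from the list of things; names that differ only in an ending like _2 or _b are one class to them, and where a whole thing is asked for, a point or a joint stands for the part that bears it (a point fixed in the world has none). Each returns a list of dicts, best first, with "confidence" (0 to 1); they miss things now and then, are a little off and sometimes report something else, mostly with a low value. They report only what shows in the picture. A call takes as long as a camera call.
- cams.recognise(name, picture): "position" ([x, y, z] in m, in the coordinates of the camera as it stood for that picture, good to about 4 mm: the middle of the surface that is visible of it).
- cams.outline_of(name, picture): "pixels" (384x512 bool, what is visible of it).
The state is a dict: "time": time; "joint_pos": joint angles; "joint_velocities": joint speeds; "tau": joint torques, N m; "tool_pos": TCP position; "eef_rot": TCP orientation; "force": force on the tool from outside, world axes, zero at the start; "moment": the same for the moment, N m; "finger_gap": opening from 0.0 (shut) to 1.0 (fully open).
Only numpy, scipy, OpenCV 4.12 (cv2) and the standard library are available. Lean on these libraries where they do the work, as an engineer would, in place of code of your own. Each camera call takes 0.05 s, during which the arm holds its last target.

## Task

Fit the grey test-adapter plate into the tester's receiver: take it by its black rib, hook its tongue under the retaining lip and feel it up against the stop, then swing it down flat until the sprung catch clicks over its near edge, and let go. The contacts are delicate, so feel your way gently and never force it, and leave the other things on the bench alone.

Things in the scene. Friction and masses are not known exactly. Their poses are not given: they have to be found in the camera images.
- adapter: Grey test-adapter plate, 120 (x) x 90 (y) x 10 mm (z), lying flat on the bench, about 0.25 kg. Origin: centre of the plate's underside; z up, x toward its tongue edge. A black grip rib stands across the middle of its top.
- rib_mid (a point): Where to pinch the adapter's black upright rib: 34 mm straight above the adapter's origin, same axes. The rib is 14 mm thick (x; close the fingers along this), 44 mm long (y), and stands from 10 to 46 mm above the plate's underside.
- tongue_tip (a point): Middle of the lower front edge of the adapter's tongue, at adapter x = 69, y = 0, z = 0 mm, same axes. The tongue is a steel strip flush with the underside on the +x edge: x = 60 to 69 mm, 70 mm wide (y), 4 mm thick.
- receiver: Receiver: dark base plate 205 x 128 mm fixed to the bench, bearing an aluminium carriage with the pocket. Origin: centre of the base's underside, on the bench; z up, x toward the retaining lip. The carriage is clamped firmly anywhere from -10 to +10 mm along this x from nominal; that offset is in no measured pose: find it by touch or sight. It stays put during the job.
- pocket_nominal (a point): Where the middle of the pocket floor would be with the carriage nominal: receiver (0, 0, 16 mm), receiver axes. The fitted adapter lies flat here (its origin within the carriage offset of it), x axes alike. Side guides at y = +-47.5 mm, 7 mm tall (2.5 mm play each side). Length from near wall to stop 131.5 mm; adapter with tongue 129 mm.
- lip_edge_nominal (a point): Lower edge of the retaining lip, carriage nominal: receiver (62, 0, 23 mm). The lip runs from here over the stop, 86 mm wide (y), 4 mm thick, 7 mm above the pocket floor; the stop wall is 8.5 mm farther in (x = 70.5). The adapter only goes in tongue first, near edge raised 13 to 17 degrees, up to the stop, then turned down.
- near_wall_nominal (a point): Top of the pocket's near wall, carriage nominal: receiver (-61, 0, 26 mm), 10 mm above the pocket floor. The sprung catch sits in its middle; its housing rises to receiver z = 38 mm.
- catch (a joint): Sprung catch in the near wall; steel nose 26 mm wide, top sloped, reaching 5 mm over the pocket, underside 27, top 37.5 mm above the bench. Value (m): 0 sprung forward (closed, also when empty), up to 0.008 pushed back to -x. The near edge coming down pushes it back (6 to 10 N), then it springs out over the adapter's top.
- screw_jar: Bystander: small jar, 43 mm wide, 46 mm tall. Origin: centre of its underside. Leave it alone.
- solder_spool: Bystander: spool, 56 mm wide, 36 mm tall. Origin: centre of its underside. Leave it alone.
- loupe: Bystander: eye loupe, 33 mm wide, 30 mm tall. Origin: centre of its underside. Leave it alone.
- cutters: Bystander: side cutters, 45 x 120 x 12 mm, lying. Origin: centre of its underside. Leave it alone.
- tape_amber: Bystander: roll of tape lying flat, 100 mm wide, 12 mm tall. Origin: centre of its underside. Leave it alone.
- screwdriver: Bystander: small screwdriver, 151 mm long, lying. Origin: centre of its underside. Leave it alone.

How it is judged:
By the outcome, as a careful person would: the job done as asked, in the order asked, and still so for the second after the job is handed in, with the robot touching nothing.
It also fails if it takes over 48 s, if anything falls off the work surface, if the arm or the gripper's body presses on something with over 40 N, if the wrist force passes 120 N, or if a joint passes its speed limit or range.

## Working session

There is one attempt and no reset: what is moved stays moved. The work goes in short steps, Python scripts to look and compute and a shell command to move; the robot and the scene stay as the last step left them, time stands still between calls to the robot, and variables do not carry over. Pictures are saved under pics/ and viewed, and the job is handed in when it is done.

```bash
ls; mkdir -p pics
cat > h.py <<'E'
import numpy as np, cv2
from station import readout, cams, ticket
def save(p,n,crop=None,scale=1):
    f=p["frame"]
    if crop: f=f[crop[1]:crop[3],crop[0]:crop[2]]
    f=cv2.resize(f,None,fx=scale,fy=scale,interpolation=cv2.INTER_CUBIC)
    cv2.imwrite("pics/"+n,f)
def toworld(p,c): return np.array(p["R"]).T@(np.array(c)-np.array(p["t"]))
def proj(p,X):
    X=np.atleast_2d(X); c=X@np.array(p["R"]).T+np.array(p["t"])
    s=c[:,:2]/c[:,2:]; r2=(s**2).sum(1,keepdims=True); s=s*(1+p["k1"]*r2)
    return s*[p["fx"],p["fy"]]+[p["cx"],p["cy"]]
def ray(p,uv):
    uv=np.atleast_2d(uv).astype(float); d=(uv-[p["cx"],p["cy"]])/[p["fx"],p["fy"]]; s=d.copy()
    for _ in range(20): s=d/(1+p["k1"]*(s**2).sum(1,keepdims=True))
    R=np.array(p["R"]); D=np.c_[s,np.ones(len(s))]@R; o=-R.T@np.array(p["t"])
    return o,D
def atz(p,uv,z):
    o,D=ray(p,uv); return o+D*((z-o[2])/D[:,2:])
E
python3 - <<'E'
from h import *
print(readout.sense())
for n in ["scene","side","wrist"]:
    p=cams.grab_frame(n); save(p,n+"0.png"); print(n,p["fx"],p["k1"],-np.array(p["R"]).T@p["t"])
    for o in ["adapter","rib_mid","receiver","catch","screw_jar","solder_spool","loupe","cutters","tape_amber","screwdriver"]:
        r=cams.recognise(o,p)
        if r: print(o,[(np.round(toworld(p,q["position"]),3),round(q["confidence"],2)) for q in r[:2]])
print(readout.sense()["time"])
E
```

```text
pics
{'time': 0.0, 'joint_pos': array([-1.26116885e-01,  2.21234433e-01,  1.52761474e+00,  6.14157187e-07,
        1.39469389e+00, -1.26073889e-01]), 'joint_velocities': array([ 2.41792181e-05, -9.46899367e-04, -2.82365165e-04, -1.06119003e-03,
       -6.86308920e-04, -1.01310392e-03]), 'tau': array([-5.06932320e-04, -4.96913910e+01, -3.89390445e+01, -4.46828235e-04,
        1.12446505e-02,  2.49123751e-06]), 'tool_pos': array([6.24395131e-01, 6.25140997e-05, 2.30192174e-01]), 'eef_rot': array([7.06422374e-01, 1.02173349e-04, 7.07790515e-01, 7.16940022e-05]), 'force': array([-0.48198893, -0.49869362,  0.55302402]), 'moment': array([ 0.01372486, -0.00716621, -0.03854785]), 'finger_gap': 1.0014589439926416}
scene 349.40934145075335 -0.07274490680262535 [-0.00237516 -0.64983037  0.7195445 ]
adapter [(array([0.551, 0.104, 0.005]), 0.71), (array([ 0.585, -0.212,  0.018]), 0.66)]
rib_mid [(array([0.554, 0.106, 0.007]), 0.56), (array([ 0.366, -0.015,  0.035]), 0.28)]
receiver [(array([ 0.584, -0.211,  0.014]), 0.81)]
catch [(array([ 0.524, -0.202,  0.043]), 0.62), (array([ 0.362, -0.211,  0
[... 808 characters left out ...]
.59)]
tape_amber [(array([ 0.477, -0.396,  0.009]), 0.74), (array([0.716, 0.3  , 0.007]), 0.66)]
screwdriver [(array([0.451, 0.349, 0.011]), 0.78)]
wrist 270.607953653781 -0.044768959746347224 [0.62499033 0.08378869 0.373806  ]
adapter [(array([0.565, 0.123, 0.01 ]), 0.62)]
rib_mid [(array([0.566, 0.125, 0.009]), 0.74)]
receiver [(array([ 0.603, -0.186,  0.017]), 0.57)]
catch [(array([ 0.532, -0.196,  0.046]), 0.75)]
screw_jar [(array([0.565, 0.123, 0.006]), 0.59), (array([0.387, 0.   , 0.047]), 0.56)]
solder_spool [(array([ 0.383, -0.19 ,  0.032]), 0.98)]
loupe [(array([0.682, 0.054, 0.019]), 0.84), (array([0.567, 0.127, 0.013]), 0.25)]
cutters [(array([ 0.602, -0.192,  0.016]), 0.65)]
1.65
```

View pics.

View pics/scene0.png

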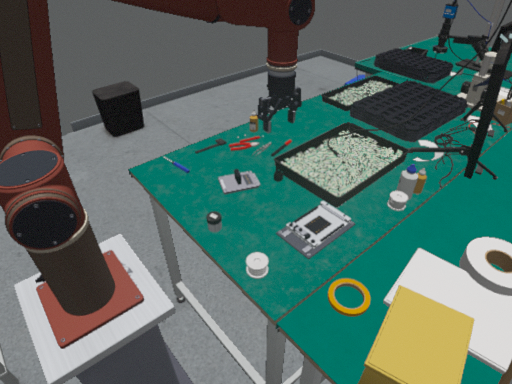

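View pics/side0.png

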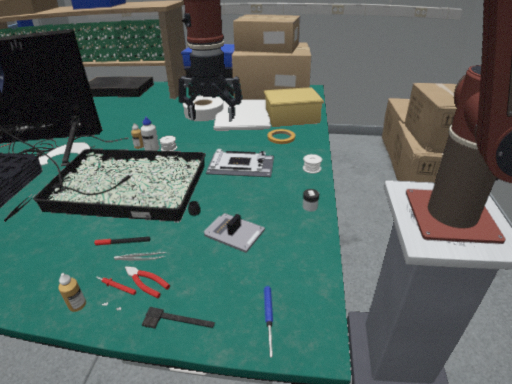

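View pics/wrist0.png

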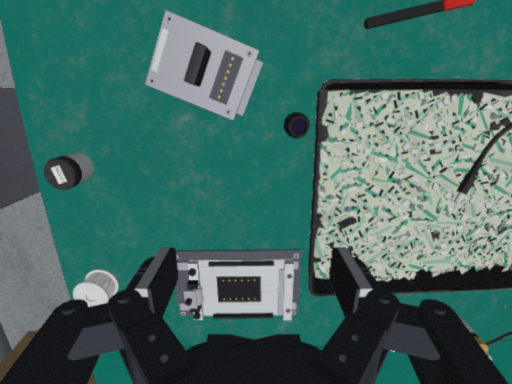

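Run:
```python
import cv2
f=cv2.imread("pics/wrist0.png")
cv2.imwrite("pics/wa.png",cv2.resize(f[5:125,140:270],None,fx=5,fy=5,interpolation=cv2.INTER_CUBIC))
cv2.imwrite("pics/wr.png",cv2.resize(f[235:335,165:315],None,fx=5,fy=5,interpolation=cv2.INTER_CUBIC))
f=cv2.imread("pics/scene0.png")
cv2.imwrite("pics/sr.png",cv2.resize(f[160:260,210:360],None,fx=5,fy=5,interpolation=cv2.INTER_CUBIC))
```

```text
(no output)
```

View pics/wa.png

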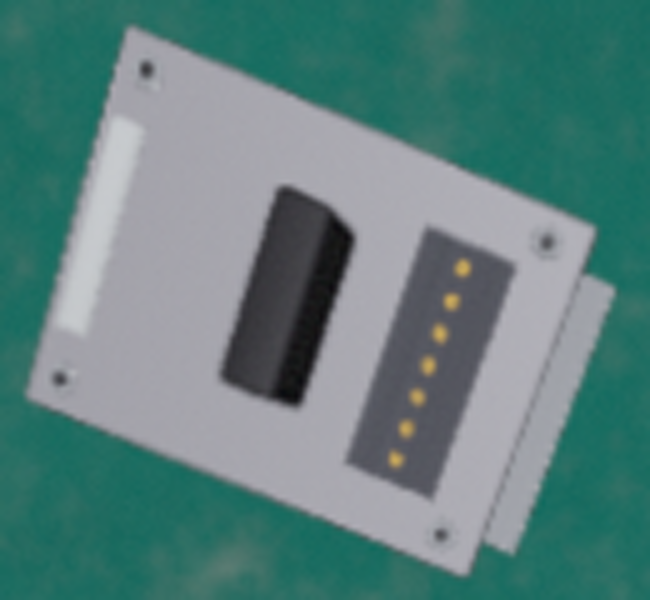

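View pics/wr.png

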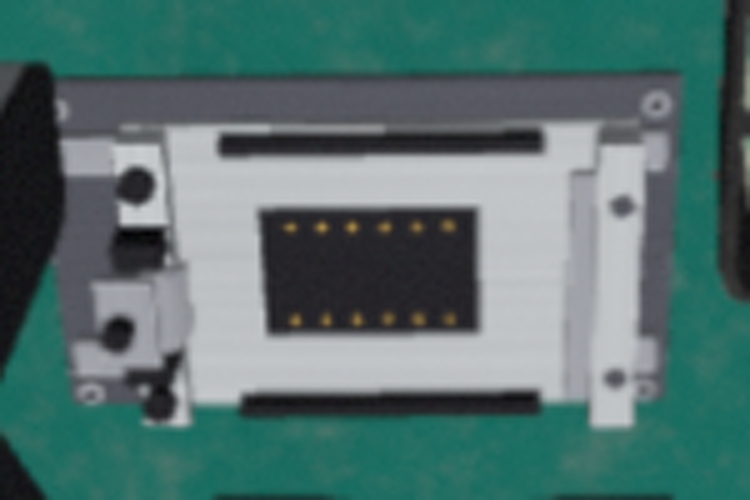

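View pics/sr.png

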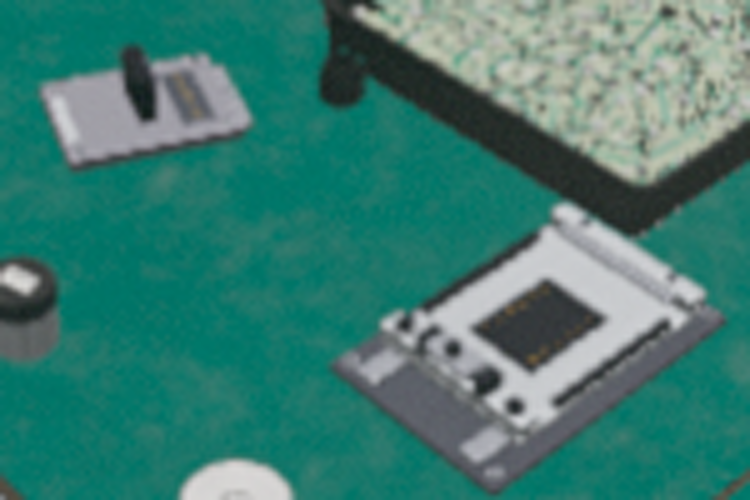

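Run:
```python
from h import *
p=cams.grab_frame("wrist")
import pickle; pickle.dump({k:p[k] for k in p if k!="frame"},open("w0.pkl","wb"))
f=lambda a,o:(np.array(a,float)+.5)/5-.5+o
A=atz(p,f([(127,27),(27,398),(468,577),(597,228)],[140,5]),.010)
print(A*1e3, A.mean(0)*1e3)
fx=(A[2]+A[3]-A[0]-A[1])/2; sy=(A[0]+A[3]-A[1]-A[2])/2
print(np.linalg.norm(fx),np.linalg.norm(sy),np.degrees(np.arctan2(fx[1],fx[0])),np.degrees(np.arctan2(sy[1],sy[0])))
R=atz(p,f([(268,190),(232,382),(282,187),(250,390)],[140,5]),.046);print("rib top approx",R*1e3)
for z in(.006,.008,.01):
  B=atz(p,f([(682,75),(660,402),(72,402)],[165,235]),z); print(z,B*1e3, np.linalg.norm(B[1]-B[0]), np.degrees(np.arctan2(*(B[0]-B[1])[[1,0]])))
L=atz(p,f([(598,143),(592,425),(642,143),(635,425)],[165,235]),.027);print("lip",L*1e3,np.linalg.norm(L[1]-L[0]),np.degrees(np.arctan2(*(L[0]-L[1])[[1,0]])))
print("guides z23",atz(p,f([(219,130),(543,130),(240,415),(540,412)],[165,235]),.023)*1e3)
print("socket z16",atz(p,f([(259,209),(479,209),(268,334),(479,332)],[165,235]),.016)*1e3)
print(readout.sense()["force"])
```

```text
[[521.30764686 187.26260321  10.        ]
 [488.46712954 104.88699892  10.        ]
 [599.16044115  60.22556943  10.        ]
 [632.21836511 143.02950752  10.        ]] [560.28839567 123.85116977  10.        ]
0.11938444482232942 0.08891974721736148 -21.857758656292262 68.25045303734107
rib top approx [[559.79670395 145.01711507  46.        ]
 [549.2088725  105.7040814   46.        ]
 [562.89105682 145.58336297  46.        ]
 [553.18328084 103.97201761  46.        ]]
0.006 [[ 699.64899649 -134.54749511    6.        ]
 [ 700.21662544 -263.57124351    6.        ]
 [ 497.43604278 -264.20664211    6.        ]] 0.12902499701418918 90.25206625840886
0.008 [[ 699.24302674 -133.36024467    8.        ]
 [ 699.80756909 -261.6823986     8.        ]
 [ 498.12964961 -262.31434208    8.        ]] 0.1283233957486844 90.25206625840885
0.01 [[ 698.837057   -132.17299423   10.        ]
 [ 699.39851274 -259.79355368   10.        ]
 [ 498.82325644 -260.42204204   10.        ]] 0.12762179448317967 90.25206625840887
lip [[ 671.67267667 -145.24137046   27.        ]
 [ 674.19517904 -253.19083213   27.        ]
 [ 684.83896703 -145.28362705   27.        ]
 [ 688.28691934 -253.28770184   27.        ]] 0.10797892984850603 91.33861197852514
guides z23 [[ 557.95700734 -143.4297267    23.        ]
 [ 655.46430677 -143.28111595   23.        ]
 [ 558.53436362 -252.96900252   23.        ]
 [ 657.40043176 -251.48271887   23.        ]]
socket z16 [[ 567.57462701 -176.81376114   16.        ]
 [ 636.72679406 -176.67001876   16.        ]
 [ 568.20275092 -225.65531065   16.        ]
 [ 637.21729577 -224.66933984   16.        ]]
[-0.55758214  0.9601924  -1.33597592]
```

```bash
python3 -m handwheel '[[[0,0,0,20,31,-16,60],[0,0,0,20,31,-16,60],[0,0,0,20,31,-16,60],[0,0,0,20,31,-16,60],[0.0955,0,0,0,0,0,60],[0.0955,0,0,0,0,0,60],[0.0955,0,0,0,0,0,60],[0.0955,0,0,0,0,0,60],[0,0,0,0,0,0,60]]]' 40
python3 - <<'E'
from h import *
p=cams.grab_frame("wrist"); save(p,"wrist1.png",scale=1.5)
import pickle; pickle.dump({k:p[k] for k in p if k!="frame"},open("w1.pkl","wb"))
p=cams.grab_frame("scene"); save(p,"scene1.png",(190,120,350,260),5)
print(readout.sense()['force'])
E
```

```text
time: 2.45
tool_pos: [0.561, 0.1242, 0.1514]
eef_rot: [0.694, 0.135, 0.694, -0.135]
force: [0.1, 0.4, 0.8]
finger_gap: 0.704
[-0.11118469 -0.19537046  0.38647825]
```

View pics/wrist1.png

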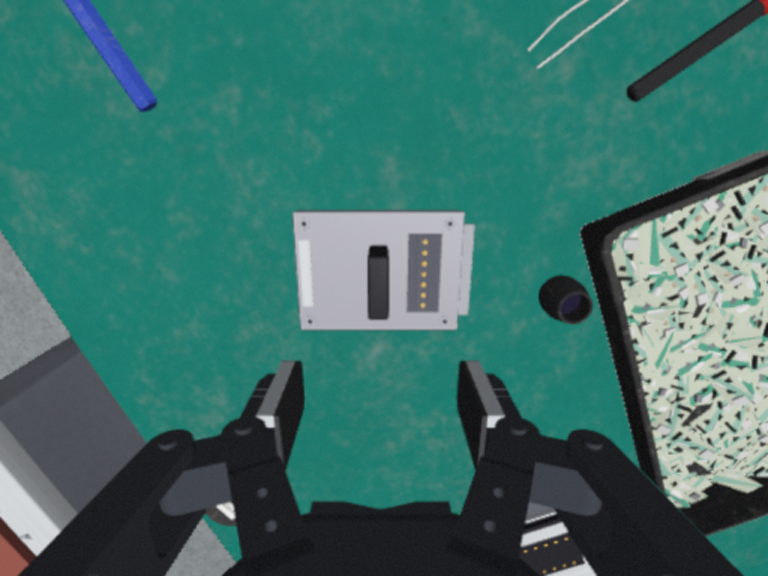

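View pics/scene1.png

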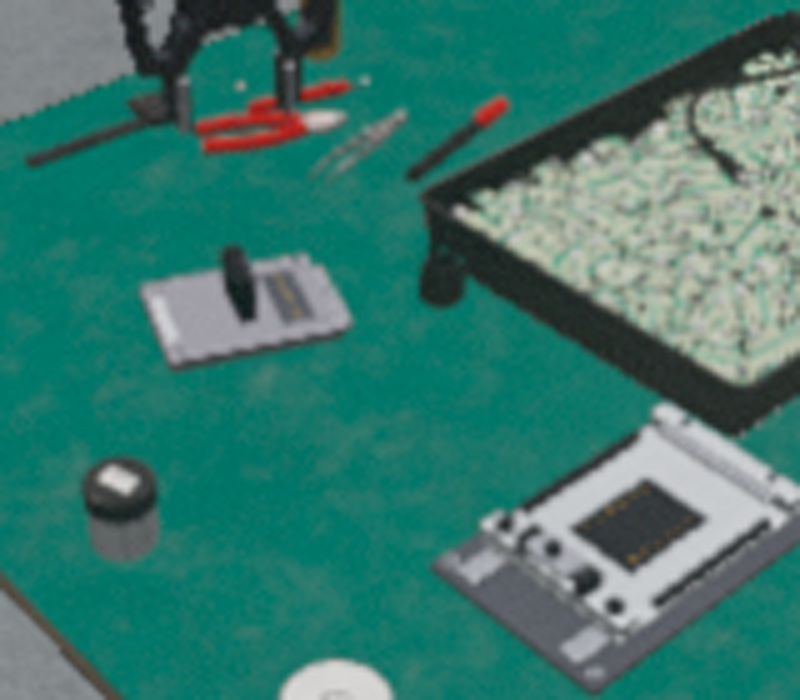

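Run:
```python
from h import *
import pickle
p=pickle.load(open("w1.pkl","rb"))
f=lambda a:(np.array(a,float)+.5)/1.5-.5
A=atz(p,f([(293,211),(302,330),(458,330),(465,212)]),.010)
print(A.round(4).tolist(), A.mean(0)*1e3)
fx=(A[2]+A[3]-A[0]-A[1])/2; sy=(A[0]+A[3]-A[1]-A[2])/2
print(np.linalg.norm(fx),np.linalg.norm(sy),np.degrees(np.arctan2(fx[1],fx[0])),np.degrees(np.arctan2(sy[1],sy[0]))-90)
B=atz(p,f([(367,262),(367,319),(389,319),(389,262)]),.046);print(B.round(4),B.mean(0)*1e3)
s=readout.sense();print(s['tool_pos'])
from scipy.spatial.transform import Rotation as Ro
q=s['eef_rot'];print(Ro.from_quat(q[[1,2,3,0]]).as_matrix().round(4))
```

```text
[[0.5221, 0.1884, 0.01], [0.4888, 0.1043, 0.01], [0.5997, 0.0594, 0.01], [0.6327, 0.1429, 0.01]] [560.83808321 123.73629446  10.        ]
0.11958340932474515 0.09007457644509188 -22.19219301733311 -21.58480457316331
[[0.5604 0.1437 0.046 ]
 [0.5454 0.1077 0.046 ]
 [0.5589 0.1023 0.046 ]
 [0.5732 0.1385 0.046 ]] [559.48604634 123.03512135  46.        ]
[0.56104704 0.12399862 0.15136624]
[[ 1.00e-04  3.70e-01  9.29e-01]
 [-0.00e+00  9.29e-01 -3.70e-01]
 [-1.00e+00  0.00e+00  1.00e-04]]
```

```bash
python3 -m handwheel '[[[0,0,0,38,-0.7,-0.5,50],[0,0,0,38,0,0,50],[0,0,0,35,0,0,50],[0,0,0,24,0,0,50],[0,0,0,0,0,0,50],[0,0,0,0,0,0,30],[0,0,0,0,0,0,12],[0,0,0,0,0,0,5],[0,0,0,0,0,0,5],[0,0,0,0,0,0,5],[0,0,0,0,0,0,5],[0,0,0,0,0,0,5]]]' 60
python3 - <<'E'
from h import *
s=readout.sense();print(s['tool_pos'],s['force'],s['moment'],s['finger_gap']*85)
E
```

```text
time: 3.55
tool_pos: [0.5626, 0.1237, 0.0191]
eef_rot: [0.696, 0.135, 0.693, -0.134]
force: [0.6, -0.5, 7.4]
finger_gap: 0.149
[0.56262994 0.12371112 0.01910202] [ 0.57659701 -0.54332376  7.43528006] [0.02496698 0.16229442 0.04867886] 12.669666290152309
```

```bash
python3 -m handwheel '[[[0,0,0,-10,0,0,5],[0,0,0,-35,0,0,5],[0,0,0,-35,0,0,5],[0,0,0,-25,0,0,5],[0,0,0,0,0,0,5],[0,0,0,0,0,0,5]]]' 80
python3 - <<'E'
from h import *
s=readout.sense();print(s['tool_pos'],s['force'],s['moment'],s['finger_gap']*85)
p=cams.grab_frame("wrist"); save(p,"wrist2.png",scale=1.5)
import pickle; pickle.dump({k:p[k] for k in p if k!="frame"},open("w2.pkl","wb"))
p=cams.grab_frame("scene"); save(p,"scene2.png",(190,80,350,200),5)
E
```

```text
time: 4.05
tool_pos: [0.5616, 0.1237, 0.1237]
eef_rot: [0.696, 0.135, 0.693, -0.134]
force: [-0.3, 0.9, -3.8]
finger_gap: 0.146
[0.5615575  0.12366876 0.12373404] [-0.3377606   0.88564585 -3.82404038] [-0.00178761  0.06118298 -0.00053985] 12.4105279707151
```

View pics/wrist2.png

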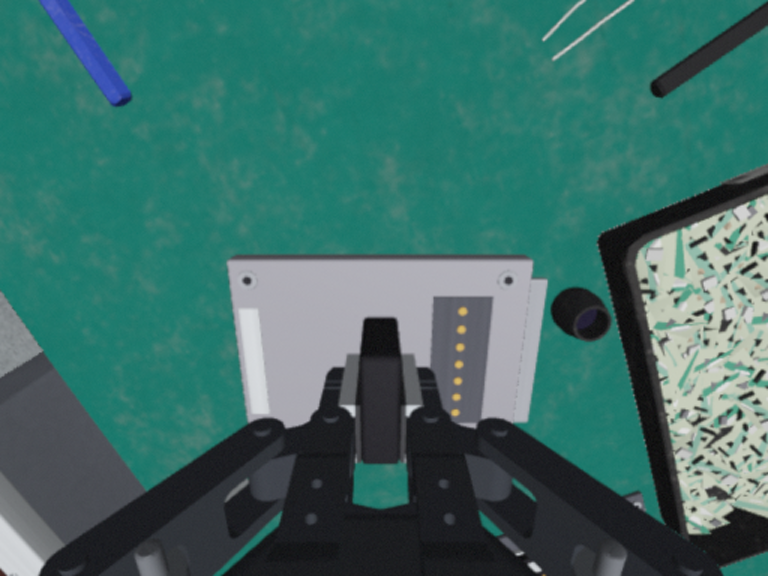

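View pics/scene2.png

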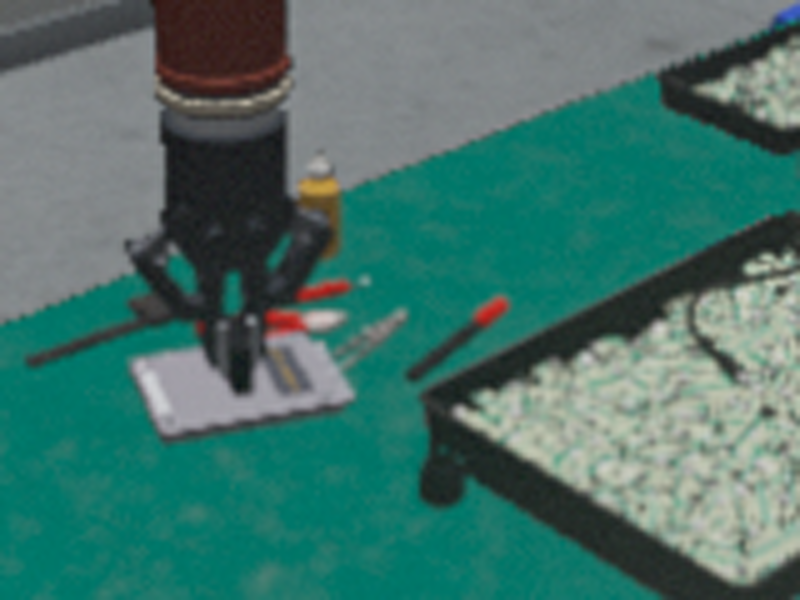

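```bash
python3 -m handwheel '[[[-0.0955,0,0,-25,0,0,5],[-0.0955,0,0,-25,0,0,5],[-0.0955,0,0,-25,0,0,5],[-0.0955,0,0,-25,0,0,5],[0,0,0,0,-40,3,5],[0,0,0,0,-40,3,5],[0,0,0,0,-40,3,5],[0,0,0,0,-40,3,5],[0,0,0,0,-40,3,5],[0,0,0,0,-40,3,5],[0,0,0,0,-40,3,5],[0,0,0,0,-40,3,5],[0,0,0,0,-40,3,5],[0,0,0,0,-40,3,5],[0,0,0,0,0,0,5],[0,0,0,0,0,0,5]]]' 80
python3 - <<'E'
from h import *
s=readout.sense();print(s['tool_pos'],s['force'],s['moment'],s['finger_gap']*85)
p=cams.grab_frame("wrist"); save(p,"wrist3.png",scale=1.5)
import pickle; pickle.dump({k:p[k] for k in p if k!="frame"},open("w3.pkl","wb"))
from scipy.spatial.transform import Rotation as Ro
q=s['eef_rot'];M=Ro.from_quat(q[[1,2,3,0]]).as_matrix();print(M.round(4))
cv2.imwrite("w3raw.png",p["frame"])
E
```

```text
time: 5.48
tool_pos: [0.5885, -0.2783, 0.2177]
eef_rot: [0.705, 0.002, 0.709, -0.0]
force: [0.2, -0.2, -2.7]
finger_gap: 0.145
[ 0.58847289 -0.27826537  0.21767347] [ 0.17236404 -0.18893348 -2.73304406] [ 0.00645567 -0.0048834   0.005753  ] 12.30003591073478
[[-0.0048  0.0039  1.    ]
 [ 0.0029  1.     -0.0039]
 [-1.      0.0029 -0.0048]]
```

View pics/wrist3.png

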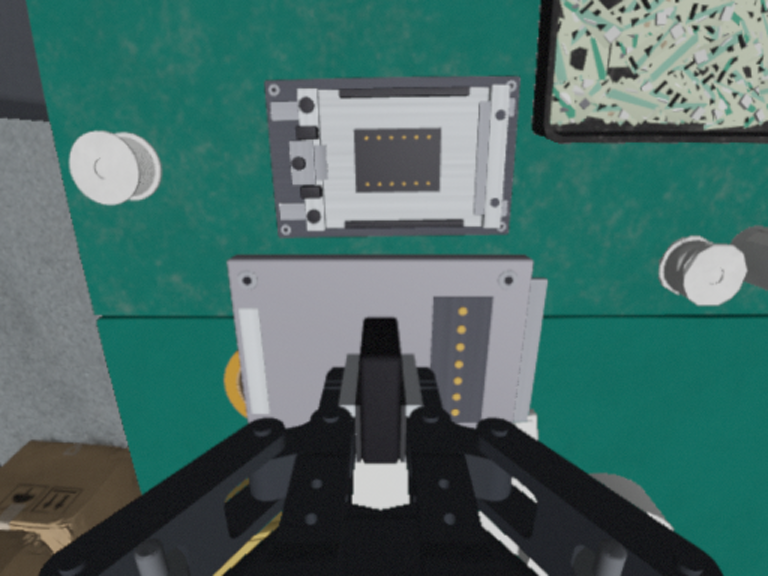

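Run:
```python
import cv2
f=cv2.imread("w3raw.png")
cv2.imwrite("pics/wr3.png",cv2.resize(f[45:165,170:355],None,fx=4.3,fy=4.3,interpolation=cv2.INTER_CUBIC))
```

```text
(no output)
```

View pics/wr3.png

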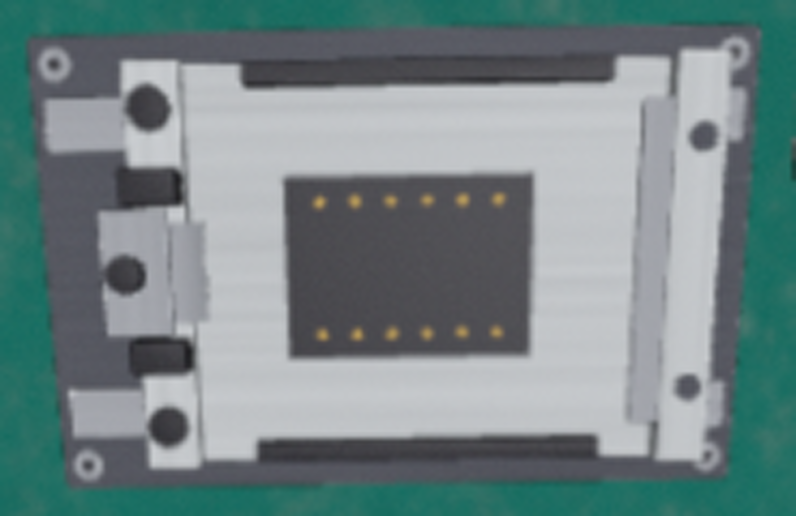

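Run:
```python
from h import *
import pickle
p=pickle.load(open("w3.pkl","rb"))
f=lambda a:(np.array(a,float)+.5)/4.3-.5+[170,45]
for z in(.006,.008,.01):
    B=atz(p,f([(32,38),(760,30),(727,470),(72,487)]),z)*1e3
    x=(B[1]+B[2]-B[0]-B[3])/2;y=(B[0]+B[1]-B[2]-B[3])/2
    print(z,B[:,:2].round(1).tolist(),B.mean(0).round(1),np.linalg.norm(x),np.linalg.norm(y),np.degrees(np.arctan2(x[1],x[0])),np.degrees(np.arctan2(y[1],y[0]))-90)
def show(n,pts,z): print(n,(atz(p,f(pts),z)*1e3).round(1)[:,:2].tolist())
show("lip edge z27",[(648,97),(628,420)],.027)
show("near wall z26",[(182,62),(200,465)],.026)
show("guides z23 inner",[(244,87),(614,80),(260,438),(597,436)],.023)
show("guides z23 outer/top",[(240,62),(614,56),(260,460),(597,456)],.023)
show("floor sock z16",[(285,177),(533,175),(530,355),(290,356)],.016)
show("nose tip",[(206,222),(208,320)],.037)
# plate in tool frame
g=lambda a:(np.array(a,float)+.5)/1.5-.5
for zz in(.107,.1087,.111):
    A=atz(p,g([(230,261),(531,261)]),zz); T=atz(p,g([(546,280),(527,421)]),zz-.006)
    print(zz,(A*1e3).round(1).tolist(),np.linalg.norm(A[1]-A[0]),(T*1e3).round(1).tolist(),np.linalg.norm(T[1]-T[0]))
```

```text
0.006 [[497.4, -138.8], [699.1, -137.2], [700.9, -260.3], [498.9, -265.2]] [ 599.1 -200.4    6. ] 201.8613880969387 124.77312612636027 0.9216886349578596 0.7777635934226197
0.008 [[497.9, -139.1], [698.4, -137.5], [700.3, -259.9], [499.4, -264.8]] [ 599.  -200.3    8. ] 200.7222659436426 124.06902003927496 0.9216886349578717 0.7777635934226055
0.01 [[498.4, -139.4], [697.8, -137.8], [699.6, -259.5], [499.9, -264.4]] [ 598.9 -200.3   10. ] 199.5831437903467 123.36491395218974 0.921688634957859 0.7777635934226055
lip edge z27 [[664.3, -157.1], [664.5, -242.1]]
near wall z26 [[541.7, -148.2], [541.8, -255.0]]
guides z23 inner [[557.5, -154.1], [655.9, -152.5], [559.1, -247.7], [656.7, -247.3]]
guides z23 outer/top [[556.6, -148.0], [655.5, -146.6], [558.9, -254.1], [657.1, -253.1]]
floor sock z16 [[567.5, -176.4], [636.2, -176.0], [637.3, -224.9], [567.9, -225.1]]
nose tip [[547.8, -188.5], [547.3, -213.6]]
0.107 [[490.9, -260.7, 107.0], [685.8, -261.1, 107.0]] 0.19490610010036558 [[699.8, -275.8, 101.0], [700.4, -388.9, 101.0]] 0.11308430493791656
0.1087 [[491.6, -260.2, 108.7], [685.2, -260.6, 108.7]] 0.19359860269907062 [[699.1, -275.3, 102.7], [699.7, -387.6, 102.7]] 0.11234324216552916
0.111 [[492.5, -259.6, 111.0], [684.3, -260.0, 111.0]] 0.19182963562673047 [[698.1, -274.6, 105.0], [698.7, -385.9, 105.0]] 0.1113406278264168
```

Run:
```python
from h import *
import pickle
p=pickle.load(open("w3.pkl","rb"))
g=lambda a:(np.array(a,float)+.5)/1.5-.5
M=np.array([[-0.0048,0.0039,1],[0.0029,1,-0.0039],[-1,0.0029,-0.0048]]);t=np.array([.58847,-.27827,.21767])
for zz in(.2067,.2087,.2107):
    A=atz(p,g([(230,260),(531,260)]),zz); T=atz(p,g([(546,280),(527,421)]),zz-.006)
    print(zz,((A-t)@M*1e3).round(1).tolist(),np.linalg.norm(A[1]-A[0]),((T-t)@M*1e3).round(1).tolist(),np.linalg.norm(T[1]-T[0]))
print("rib top",((atz(p,g([(368,319),(393,319),(355,462),(407,462)]),.2447)-t)@M*1e3).round(1))
```

```text
0.2067 [[11.4, 43.6, -58.8], [10.8, 43.8, 59.3]] 0.11812950007949577 [[16.7, 33.8, 68.9], [16.5, -35.8, 69.5]] 0.06962315293378564
0.2087 [[9.4, 44.1, -58.1], [8.8, 44.4, 58.5]] 0.11659251329795786 [[14.7, 34.4, 68.0], [14.5, -34.3, 68.7]] 0.0687513143780358
0.2107 [[7.4, 44.7, -57.3], [6.8, 44.9, 57.7]] 0.11505552651641983 [[12.7, 35.0, 67.2], [12.5, -32.8, 67.8]] 0.06787947582228591
rib top [[-26.9  34.8  -3.6]
 [-27.   34.8   4.1]
 [-27.  -20.3  -8.8]
 [-27.1 -20.2   9.7]]
```

```bash
python3 -m handwheel '[[[-0.01,0,-0.003,0,39.3,0,5],[0,0,0,0,39.3,0,5],[0,0.086,0,38,0,0,5],[0,0.086,0,38,0,0,5],[0,0.085,0,38,0,0,5],[0,0,0,0,0,0,5],[0,0,0,0,0,0,5],[0,0,0,0,0,0,5]]]' 80
cat >> h.py <<'E'
from scipy.spatial.transform import Rotation as Ro
C=np.array([602.5,-200.5,16.]); YAW=np.radians(.4)
REC=np.array([[np.cos(YAW),-np.sin(YAW),0],[np.sin(YAW),np.cos(YAW),0],[0,0,1]])
PO=np.array([19,-.8,.2]); TIP=PO+[0,0,69]; NEAR=PO+[0,0,-60]
def st(q=True):
    s=readout.sense(); e=s['eef_rot']; M=Ro.from_quat(e[[1,2,3,0]]).as_matrix(); t=s['tool_pos']*1e3
    L=lambda v: REC.T@(t+M@v-C)
    z=REC.T@M[:,2]; y=REC.T@M[:,1]
    print("t",s['time'],"tcp",t.round(2),"F",s['force'].round(1),"Mo",s['moment'].round(2),"gap",round(s['finger_gap'],3))
    print(" pocket frame: tip",L(TIP).round(2),"orig",L(PO).round(2),"near",L(NEAR).round(2),"tilt %.2f yaw %.2f roll %.2f"%(np.degrees(-np.arcsin(z[2])),np.degrees(np.arctan2(z[1],z[0])),np.degrees(y[2])))
    return s,M,t
def go(dw):  # world (pocket axes) delta -> tool shift
    s,M,t=st(); print(" shift tool for",dw,(M.T@REC@np.array(dw,float)).round(2))
E
python3 - <<'E'
from h import *
s,M,t=st()
tip=REC.T@(t+M@TIP-C)
go(np.array([48,0,16])-tip)
p=cams.grab_frame("wrist");save(p,"wrist4.png",scale=1.5)
E
```

```text
time: 6.2
tool_pos: [0.5809, -0.1976, 0.1093]
eef_rot: [0.612, -0.005, 0.791, 0.002]
force: [0.6, 0.2, -1.0]
finger_gap: 0.146
t 6.2 tcp [ 580.89 -197.62  109.29] F [ 0.6  0.2 -1. ] Mo [ 0.01 -0.23  0.03] gap 0.146
 pocket frame: tip [40.61  2.37 57.5 ] orig [-26.17   2.15  74.86] near [-84.24   1.95  89.94] tilt 14.57 yaw 0.19 roll -0.19
t 6.2 tcp [ 580.89 -197.62  109.29] F [ 0.6  0.2 -1. ] Mo [ 0.01 -0.23  0.03] gap 0.146
 pocket frame: tip [40.61  2.37 57.5 ] orig [-26.17   2.15  74.86] near [-84.24   1.95  89.94] tilt 14.57 yaw 0.19 roll -0.19
 shift tool for [  7.38900708  -2.37336639 -41.50336369] [38.32 -2.27 17.58]
```

View pics/wrist4.png

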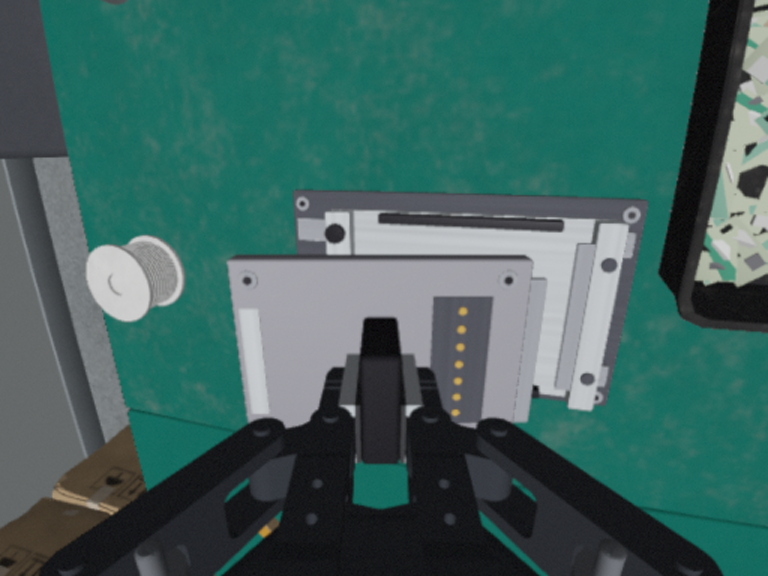

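```bash
python3 -m handwheel '[[[0,0.006,0.002,14,-2.2,6,5],[0,0,0,14,0,6,5],[0,0,0,0,0,0,5],[0,0,0,0,0,0,5]]]' 80
python3 - <<'E'
from h import *
s,M,t=st()
tip=REC.T@(t+M@TIP-C)
go(np.array([50,0,2])-tip)
p=cams.grab_frame("wrist");save(p,"wrist5.png",scale=1.5)
import pickle; pickle.dump({k:p[k] for k in p if k!="frame"},open("w5.pkl","wb"))
p=cams.grab_frame("scene");save(p,"scene5.png",(250,180,370,270),6)
p=cams.grab_frame("side");save(p,"side5.png",(180,110,300,200),6)
E
```

```text
time: 6.58
tool_pos: [0.5846, -0.2007, 0.0795]
eef_rot: [0.609, -0.004, 0.793, 0.002]
force: [-0.4, -0.1, -2.8]
finger_gap: 0.151
t 6.5833 tcp [ 584.65 -200.72   79.48] F [-0.4 -0.1 -2.8] Mo [ 0.06 -0.29 -0.02] gap 0.151
 pocket frame: tip [44.1  -0.83 27.27] orig [-22.56  -0.94  45.07] near [-80.53  -1.03  60.55] tilt 14.95 yaw 0.09 roll -0.10
t 6.5833 tcp [ 584.65 -200.72   79.48] F [-0.4 -0.1 -2.8] Mo [ 0.06 -0.29 -0.02] gap 0.151
 pocket frame: tip [44.1  -0.83 27.27] orig [-22.56  -0.94  45.07] near [-80.53  -1.03  60.55] tilt 14.95 yaw 0.09 roll -0.10
 shift tool for [  5.89552028   0.83014292 -25.27081845] [22.89  0.86 12.22]
```

View pics/wrist5.png

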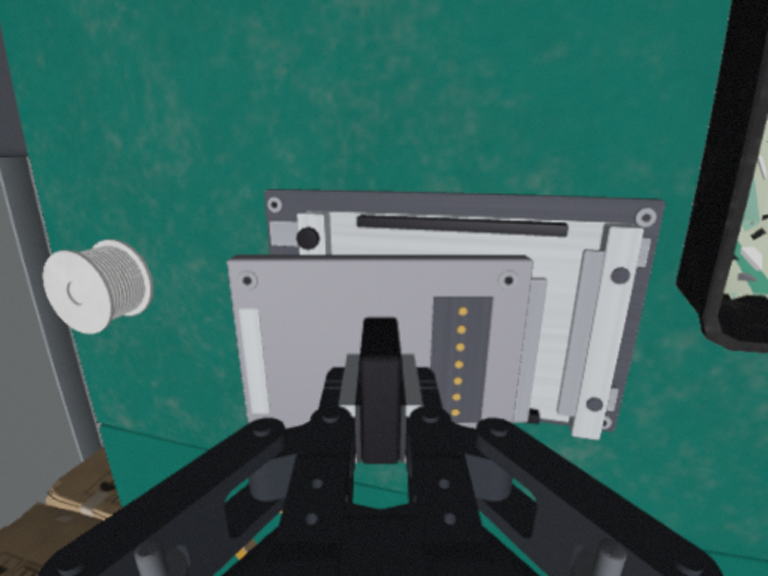

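View pics/scene5.png

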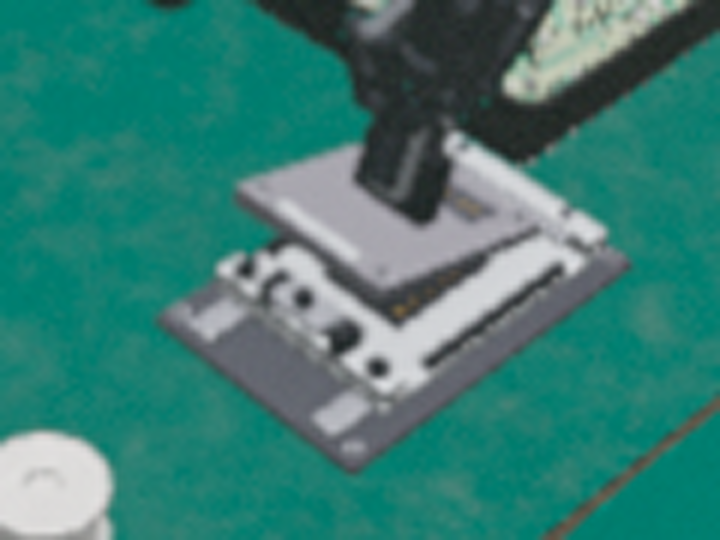

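View pics/side5.png

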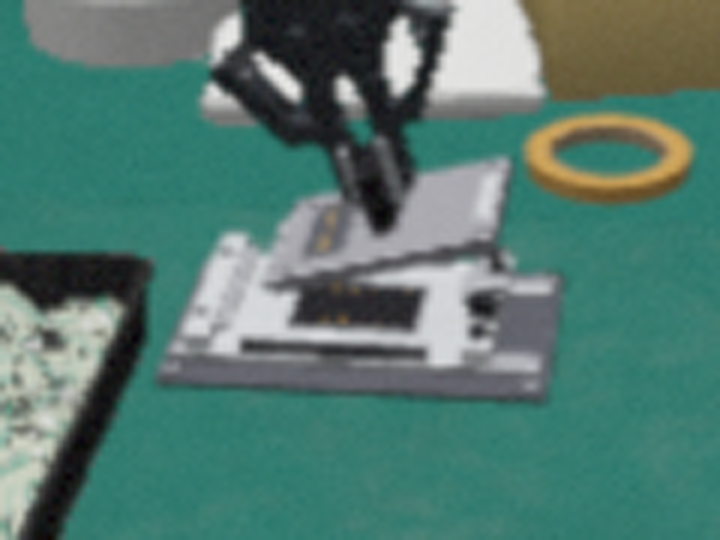

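Run:
```python
from h import *
import pickle
p=pickle.load(open("w5.pkl","rb"))
g=lambda a:(np.array(a,float)+.5)/1.5-.5
def show(n,pts,z): print(n,(REC.T@(atz(p,g(pts),z)*1e3-C).T).T.round(1).tolist())
show("lip",[(588,250),(560,414)],.027)
show("guide inner edge top z23",[(358,229),(566,236)],.023)
show("base",[(267,191),(662,201)],.004)
show("plate tip top corners (z est)",[(546,280),(527,421)],.016+.0273+.0038)
```

```text
lip [[62.8, 43.5, 11.0], [63.3, -41.9, 11.0]]
guide inner edge top z23 [[-44.4, 46.4, 7.0], [53.6, 48.4, 7.0]]
base [[-105.1, 62.1, -12.0], [96.5, 63.7, -12.0]]
plate tip top corners (z est) [[44.1, 34.2, 31.1], [44.9, -34.9, 31.1]]
```

```bash
python3 -m handwheel '[[[0,0,0,9,1,6.5,5],[0,0,0,9,0,5.5,5],[0,0,0,0,0,0,5],[0,0,0,0,0,0,5]]]' 80
python3 - <<'E'
from h import *
st()
E
```

```text
time: 7.07
tool_pos: [0.5905, -0.1989, 0.0555]
eef_rot: [0.607, -0.004, 0.795, 0.003]
force: [0.5, -0.6, -2.8]
finger_gap: 0.149
t 7.0667 tcp [ 590.48 -198.9    55.46] F [ 0.5 -0.6 -2.8] Mo [-0.01 -0.22  0.04] gap 0.149
 pocket frame: tip [49.76  1.06  2.94] orig [-16.81   0.88  21.08] near [-74.7    0.71  36.85] tilt 15.24 yaw 0.16 roll 0.01
```

```bash
for i in 1; do python3 -m handwheel '[[[0,0,0,0.7,0,0.2,5],[0,0,0,0.7,0,0.2,5],[0,0,0,0,0,0,5]]]' ; python3 -c "
from h import *
st()"; done
python3 -m handwheel '[[[0,0,0,0.5,0,0.13,5],[0,0,0,0.5,0,0.13,5],[0,0,0,0,0,0,5]]]' ; python3 -c "
from h import *
st()"
```

```text
time: 7.32
tool_pos: [0.5915, -0.1995, 0.0558]
eef_rot: [0.608, -0.004, 0.794, 0.002]
force: [0.2, 0.3, -3.4]
finger_gap: 0.149
t 7.3167 tcp [ 591.54 -199.52   55.83] F [ 0.2  0.3 -3.4] Mo [-0.03 -0.28 -0.01] gap 0.149
 pocket frame: tip [50.94  0.37  3.5 ] orig [-15.69   0.22  21.43] near [-73.63   0.09  37.02] tilt 15.06 yaw 0.13 roll -0.07
time: 7.57
tool_pos: [0.5915, -0.1995, 0.0548]
eef_rot: [0.608, -0.004, 0.794, 0.002]
force: [-0.4, -0.1, -2.3]
finger_gap: 0.152
t 7.5667 tcp [ 591.47 -199.53   54.83] F [-0.4 -0.1 -2.3] Mo [ 0.   -0.29  0.02] gap 0.152
 pocket frame: tip [50.86  0.36  2.5 ] orig [-15.77   0.21  20.43] near [-73.71   0.09  36.02] tilt 15.06 yaw 0.13 roll -0.07
```

```bash
python3 -m handwheel '[[[0,0,0,0.6,0,0.16,5],[0,0,0,0.6,0,0.16,5],[0,0,0,0,0,0,5]]]' ; python3 -c "
from h import *
st()"
```

```text
time: 7.82
tool_pos: [0.5913, -0.1995, 0.0534]
eef_rot: [0.608, -0.004, 0.794, 0.002]
force: [0.2, 0.4, -2.8]
finger_gap: 0.152
t 7.8167 tcp [ 591.34 -199.49   53.39] F [ 0.2  0.4 -2.8] Mo [ 0.04 -0.32 -0.04] gap 0.152
 pocket frame: tip [50.73  0.4   1.04] orig [-15.9    0.26  18.99] near [-73.83   0.13  34.6 ] tilt 15.08 yaw 0.13 roll -0.06
```

```bash
python3 -m handwheel '[[[0,0,0,0.5,0,0.13,5],[0,0,0,0.5,0,0.13,5],[0,0,0,0,0,0,5]]]' ; python3 -c "
from h import *
st()"
```

```text
time: 8.07
tool_pos: [0.5915, -0.1995, 0.0525]
eef_rot: [0.608, -0.004, 0.794, 0.002]
force: [0.5, -0.3, -2.5]
finger_gap: 0.15
t 8.0667 tcp [ 591.46 -199.51   52.5 ] F [ 0.5 -0.3 -2.5] Mo [-0.02 -0.25  0.01] gap 0.15
 pocket frame: tip [50.85  0.38  0.16] orig [-15.78   0.23  18.1 ] near [-73.72   0.1   33.7 ] tilt 15.07 yaw 0.13 roll -0.06
```

```bash
python3 -m handwheel '[[[0,0,0,0.5,0,0.13,5],[0,0,0,0,0,0,5]]]' ; python3 -c "
from h import *
st()"
```

```text
time: 8.23
tool_pos: [0.5915, -0.1996, 0.0523]
eef_rot: [0.608, -0.004, 0.794, 0.002]
force: [-0.7, 0.7, -1.0]
finger_gap: 0.15
t 8.2333 tcp [ 591.47 -199.55   52.33] F [-0.7  0.7 -1. ] Mo [ 0.06 -0.08 -0.03] gap 0.15
 pocket frame: tip [ 5.086e+01  3.400e-01 -1.000e-02] orig [-15.77   0.19  17.93] near [-7.371e+01  7.000e-02  3.353e+01] tilt 15.07 yaw 0.12 roll -0.07
```

```bash
python3 -m handwheel '[[[0,0,0,0.5,0,0.13,5],[0,0,0,0,0,0,5]]]' ; python3 -c "
from h import *
st()"
```

```text
time: 8.4
tool_pos: [0.5914, -0.1996, 0.0522]
eef_rot: [0.608, -0.004, 0.794, 0.002]
force: [-3.1, 0.3, 3.3]
finger_gap: 0.143
t 8.4 tcp [ 591.44 -199.58   52.16] F [-3.1  0.3  3.3] Mo [ 0.17  0.24 -0.01] gap 0.143
 pocket frame: tip [50.82  0.31 -0.19] orig [-15.8    0.17  17.76] near [-7.374e+01  4.000e-02  3.336e+01] tilt 15.08 yaw 0.13 roll -0.07
```

```bash
python3 -m handwheel '[[[0,0,0,-0.7,0,-0.2,5],[0,0,0,-0.8,0,2.9,5],[0,0,0,-0.8,0,2.9,5],[0,0,0,-0.8,0,2.9,5],[0,0,0,0,0,0,5]]]' ; python3 -c "
from h import *
st()"
```

```text
time: 8.82
tool_pos: [0.6014, -0.1995, 0.0522]
eef_rot: [0.609, -0.004, 0.793, 0.002]
force: [0.2, -0.7, -0.5]
finger_gap: 0.15
t 8.8167 tcp [ 601.39 -199.46   52.22] F [ 0.2 -0.7 -0.5] Mo [ 0.02 -0.31 -0.01] gap 0.15
 pocket frame: tip [ 6.082e+01  3.700e-01 -4.000e-02] orig [-5.83  0.21 17.82] near [-63.78   0.07  33.35] tilt 15.00 yaw 0.14 roll -0.08
```

```bash
python3 -m handwheel '[[[0,0,0,-0.39,0,1.45,5],[0,0,0,-0.39,0,1.45,5],[0,0,0,0,0,0,5]]]' ; python3 -c "
from h import *
st()"
```

```text
time: 9.07
tool_pos: [0.6037, -0.1994, 0.0523]
eef_rot: [0.608, -0.004, 0.794, 0.002]
force: [-0.1, 0.1, 1.6]
finger_gap: 0.144
t 9.0667 tcp [ 603.75 -199.4    52.26] F [-0.1  0.1  1.6] Mo [ 0.   -0.13 -0.01] gap 0.144
 pocket frame: tip [ 6.315e+01  4.100e-01 -6.000e-02] orig [-3.48  0.26 17.86] near [-61.42   0.13  33.44] tilt 15.05 yaw 0.13 roll -0.07
```

```bash
python3 -m handwheel '[[[0,0,0,-0.68,0,1.37,5],[0,0,0,-0.39,0,1.45,5],[0,0,0,0,0,0,5]]]' ; python3 -c "
from h import *
st()"
```

```text
time: 9.32
tool_pos: [0.6067, -0.1993, 0.0523]
eef_rot: [0.608, -0.004, 0.794, 0.003]
force: [0.8, -0.0, -0.2]
finger_gap: 0.15
t 9.3167 tcp [ 606.71 -199.26   52.32] F [ 0.8 -0.  -0.2] Mo [-0.   -0.24 -0.06] gap 0.15
 pocket frame: tip [6.611e+01 5.300e-01 1.000e-02] orig [-0.52  0.38 17.92] near [-58.46   0.24  33.5 ] tilt 15.05 yaw 0.13 roll -0.06
```

```bash
python3 -m handwheel '[[[0,0,0,-0.26,0,0.97,5],[0,0,0,0,0,0,5]]]' ; python3 -c "
from h import *
st()
p=cams.grab_frame('side');save(p,'side6.png',(180,110,300,200),6)"
```

```text
time: 9.48
tool_pos: [0.6075, -0.1993, 0.0523]
eef_rot: [0.608, -0.004, 0.794, 0.003]
force: [-1.3, -0.1, -0.4]
finger_gap: 0.146
t 9.4833 tcp [ 607.53 -199.27   52.32] F [-1.3 -0.1 -0.4] Mo [ 0.08 -0.23  0.03] gap 0.146
 pocket frame: tip [ 6.692e+01  5.100e-01 -1.000e-02] orig [ 0.29  0.36 17.93] near [-57.65   0.23  33.53] tilt 15.07 yaw 0.13 roll -0.05
```

View pics/side6.png

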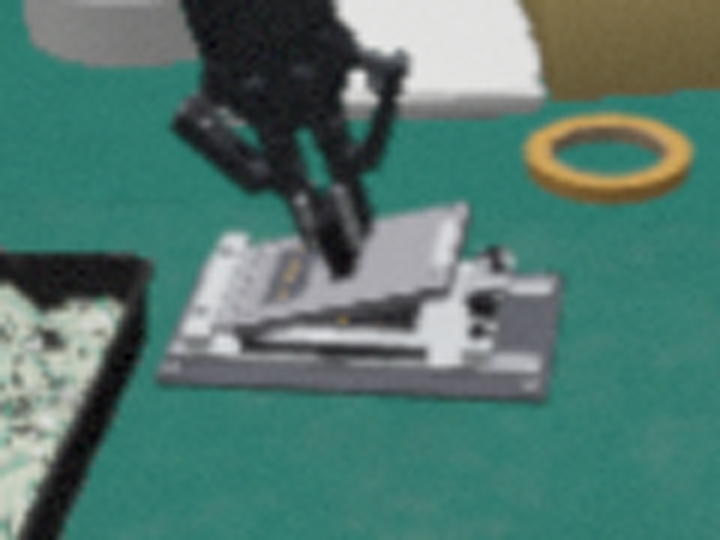

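```bash
python3 -m handwheel '[[[0,0,0,-0.22,0,0.87,5],[0,0,0,0,0,0,5]]]' ; python3 -c "
from h import *
st()"
```

```text
time: 9.7
tool_pos: [0.6084, -0.1993, 0.0524]
eef_rot: [0.608, -0.004, 0.794, 0.002]
force: [-0.1, 0.2, -0.5]
finger_gap: 0.148
t 9.7 tcp [ 608.4  -199.27   52.39] F [-0.1  0.2 -0.5] Mo [ 0.03 -0.2   0.04] gap 0.148
 pocket frame: tip [6.779e+01 5.100e-01 5.000e-02] orig [ 1.16  0.36 17.99] near [-56.78   0.23  33.59] tilt 15.07 yaw 0.13 roll -0.06
```

```bash
python3 -m handwheel '[[[0,0,0,-0.2,0,0.7,5],[0,0,0,0,0,0,5]]]' ; python3 -c "
from h import *
st()"
```

```text
time: 9.87
tool_pos: [0.6086, -0.1993, 0.0524]
eef_rot: [0.608, -0.004, 0.794, 0.003]
force: [-2.9, -0.3, 0.2]
finger_gap: 0.151
t 9.8667 tcp [ 608.57 -199.3    52.43] F [-2.9 -0.3  0.2] Mo [0.03 0.33 0.04] gap 0.151
 pocket frame: tip [6.791e+01 4.800e-01 1.000e-02] orig [ 1.3   0.33 18.04] near [-56.61   0.2   33.72] tilt 15.15 yaw 0.13 roll -0.05
```

```bash
python3 -m handwheel '[[[0,0,0,-0.1,0,0.4,5],[0,0,0,0,0,0,5],[0,0,0,0,0,0,5]]]' ; python3 -c "
from h import *
st()"
```

```text
time: 10.12
tool_pos: [0.6086, -0.1993, 0.0525]
eef_rot: [0.607, -0.004, 0.794, 0.003]
force: [-5.6, -0.5, 1.7]
finger_gap: 0.154
t 10.1167 tcp [ 608.62 -199.32   52.46] F [-5.6 -0.5  1.7] Mo [0.06 0.72 0.05] gap 0.154
 pocket frame: tip [67.94  0.46 -0.  ] orig [ 1.35  0.32 18.07] near [-56.56   0.19  33.79] tilt 15.19 yaw 0.12 roll -0.04
```

```bash
python3 -m handwheel '[[[0,-0.0175,0,1.21,0,-0.33,5],[0,-0.0175,0,1.21,0,-0.33,5],[0,0,0,0,0,0,5]]]' ; python3 -c "
from h import *
st()"
```

```text
time: 10.37
tool_pos: [0.6076, -0.1993, 0.0502]
eef_rot: [0.622, -0.004, 0.783, 0.003]
force: [-2.8, -0.1, -0.6]
finger_gap: 0.146
t 10.3667 tcp [ 607.65 -199.35   50.2 ] F [-2.8 -0.1 -0.6] Mo [-0.02  0.3   0.04] gap 0.146
 pocket frame: tip [68.28  0.43  0.07] orig [ 1.06  0.29 15.65] near [-57.39   0.17  29.2 ] tilt 13.05 yaw 0.12 roll -0.05
```

```bash
python3 -m handwheel '[[[0,-0.0175,0,1.15,0,-0.13,5],[0,-0.0175,0,1.15,0,-0.13,5],[0,0,0,0,0,0,5]]]' ; python3 -c "
from h import *
st()"
```

```text
time: 10.62
tool_pos: [0.6069, -0.1994, 0.048]
eef_rot: [0.636, -0.004, 0.772, 0.003]
force: [-4.3, 0.3, 0.3]
finger_gap: 0.152
t 10.6167 tcp [ 606.86 -199.39   48.02] F [-4.3  0.3  0.3] Mo [-0.    0.48  0.06] gap 0.152
 pocket frame: tip [68.65  0.4   0.11] orig [ 0.93  0.26 13.34] near [-57.96   0.13  24.84] tilt 11.05 yaw 0.12 roll -0.05
```

```bash
python3 -m handwheel '[[[0,-0.0175,0,1.18,0,-0.13,5],[0,-0.0175,0,1.18,0,-0.13,5],[0,0,0,0,0,0,5]]]' ; python3 -c "
from h import *
st()"
```

```text
time: 10.87
tool_pos: [0.6061, -0.1994, 0.0457]
eef_rot: [0.649, -0.004, 0.761, 0.003]
force: [-4.2, 0.7, 0.5]
finger_gap: 0.149
t 10.8667 tcp [ 606.14 -199.39   45.74] F [-4.2  0.7  0.5] Mo [-0.02  0.64  0.08] gap 0.149
 pocket frame: tip [69.01  0.41  0.1 ] orig [ 0.86  0.26 10.95] near [-58.39   0.13  20.38] tilt 9.05 yaw 0.13 roll -0.05
```

```bash
python3 -m handwheel '[[[0,-0.0175,0,1.2,0,-0.13,5],[0,-0.0175,0,1.2,0,-0.13,5],[0,0,0,0,0,0,5]]]' ; python3 -c "
from h import *
st()"
```

```text
time: 11.12
tool_pos: [0.6056, -0.1994, 0.0436]
eef_rot: [0.662, -0.004, 0.749, 0.003]
force: [-4.8, -0.4, 0.6]
finger_gap: 0.155
t 11.1167 tcp [ 605.55 -199.41   43.56] F [-4.8 -0.4  0.6] Mo [0.02 0.78 0.11] gap 0.155
 pocket frame: tip [69.41  0.4   0.22] orig [0.93 0.24 8.68] near [-58.62   0.1   16.04] tilt 7.05 yaw 0.14 roll -0.06
```

```bash
python3 -m handwheel '[[[0,-0.0175,0,1.2,0,-0.13,5],[0,0,0,0,0,0,5]]]' ; python3 -c "
from h import *
st()"
```

```text
time: 11.28
tool_pos: [0.6053, -0.1994, 0.0426]
eef_rot: [0.669, -0.004, 0.743, 0.003]
force: [-5.9, 0.2, 2.1]
finger_gap: 0.147
t 11.2833 tcp [ 605.32 -199.45   42.63] F [-5.9  0.2  2.1] Mo [-0.03  0.92  0.07] gap 0.147
 pocket frame: tip [69.64  0.38  0.43] orig [1.02 0.21 7.72] near [-5.864e+01  5.000e-02  1.405e+01] tilt 6.06 yaw 0.15 roll -0.07
```

```bash
python3 -m handwheel '[[[0,-0.0175,0,1.2,0,-0.33,5],[0,0,0,0,0,0,5]]]' ; python3 -c "
from h import *
st()"
```

```text
time: 11.45
tool_pos: [0.6049, -0.1994, 0.0412]
eef_rot: [0.675, -0.004, 0.738, 0.003]
force: [-5.6, -0.5, 0.7]
finger_gap: 0.15
t 11.45 tcp [ 604.87 -199.4    41.16] F [-5.6 -0.5  0.7] Mo [-0.09  0.59  0.13] gap 0.15
 pocket frame: tip [69.64  0.43  0.15] orig [0.91 0.26 6.22] near [-58.86   0.11  11.5 ] tilt 5.05 yaw 0.14 roll -0.06
```

```bash
python3 -m handwheel '[[[0,-0.0175,0,1.2,0,-0.25,5],[0,0,0,0,0,0,5]]]' ; python3 -c "
from h import *
st()
p=cams.grab_frame('side');save(p,'side7.png',(180,110,300,200),6)
p=cams.grab_frame('scene');save(p,'scene7.png',(250,180,370,270),6)"
```

```text
time: 11.62
tool_pos: [0.6046, -0.1994, 0.04]
eef_rot: [0.682, -0.004, 0.732, 0.003]
force: [-4.8, 1.1, 0.3]
finger_gap: 0.146
t 11.6167 tcp [ 604.62 -199.44   39.99] F [-4.8  1.1  0.3] Mo [0.   0.62 0.1 ] gap 0.146
 pocket frame: tip [69.82  0.4   0.18] orig [0.99 0.22 5.03] near [-58.86   0.07   9.24] tilt 4.03 yaw 0.15 roll -0.07
```

View pics/side7.png

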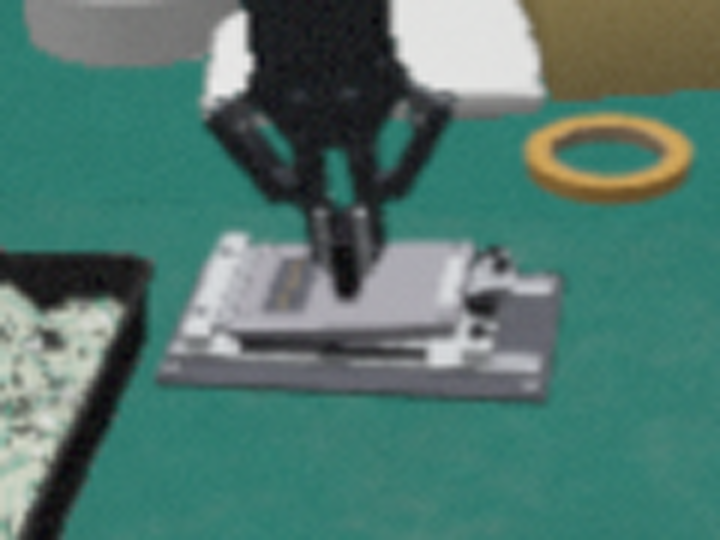

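View pics/scene7.png

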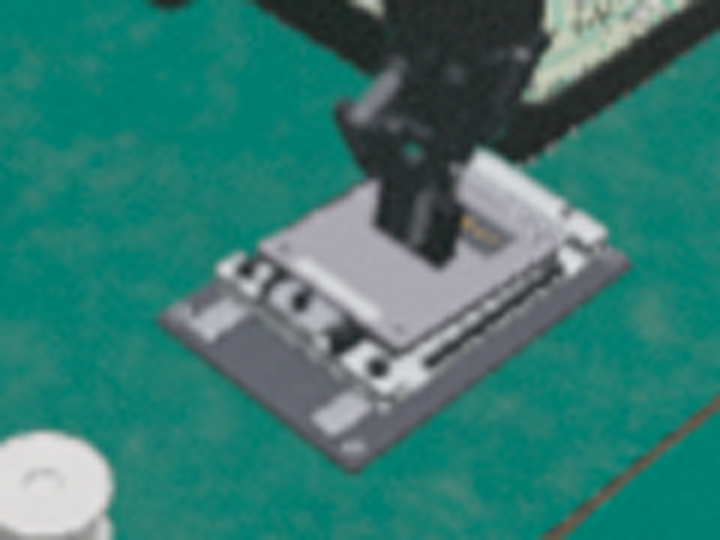

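```bash
python3 -m handwheel '[[[0,-0.0175,0,1.2,0,-0.23,5],[0,0,0,0,0,0,5]]]' ; python3 -c "
from h import *
st()"
```

```text
time: 11.88
tool_pos: [0.6043, -0.1994, 0.0387]
eef_rot: [0.688, -0.004, 0.726, 0.003]
force: [-5.9, -0.6, 0.4]
finger_gap: 0.148
t 11.8833 tcp [ 604.26 -199.44   38.72] F [-5.9 -0.6  0.4] Mo [0.01 0.57 0.07] gap 0.148
 pocket frame: tip [69.86  0.4   0.07] orig [0.96 0.23 3.74] near [-58.96   0.08   6.93] tilt 3.05 yaw 0.15 roll -0.06
```

```bash
python3 -m handwheel '[[[0,-0.0175,0,1.2,0,-0.23,5],[0,0,0,0,0,0,5]]]' ; python3 -c "
from h import *
st()"
```

```text
time: 12.05
tool_pos: [0.604, -0.1995, 0.0376]
eef_rot: [0.694, -0.004, 0.72, 0.003]
force: [-4.3, -0.8, 0.5]
finger_gap: 0.149
t 12.05 tcp [ 603.95 -199.45   37.58] F [-4.3 -0.8  0.5] Mo [-0.05  0.66  0.12] gap 0.149
 pocket frame: tip [69.94  0.39  0.12] orig [0.99 0.21 2.58] near [-58.98   0.06   4.72] tilt 2.04 yaw 0.15 roll -0.06
```

```bash
python3 -m handwheel '[[[0,-0.0175,0,1.2,0,-0.27,5],[0,0,0,0,0,0,5]]]' ; python3 -c "
from h import *
st()"
```

```text
time: 12.22
tool_pos: [0.6036, -0.1995, 0.0364]
eef_rot: [0.701, -0.004, 0.713, 0.003]
force: [-5.6, -0.5, 0.5]
finger_gap: 0.147
t 12.2167 tcp [ 603.62 -199.46   36.4 ] F [-5.6 -0.5  0.5] Mo [-0.07  0.62  0.13] gap 0.147
 pocket frame: tip [69.97  0.39  0.15] orig [0.98 0.21 1.4 ] near [-59.01   0.06   2.49] tilt 1.04 yaw 0.15 roll -0.06
```

```bash
python3 -m handwheel '[[[0,-0.01,0,0.7,0,-0.17,5],[0,0,0,0,0,0,5]]]' ; python3 -c "
from h import *
st()"
```

```text
time: 12.38
tool_pos: [0.6034, -0.1995, 0.0357]
eef_rot: [0.704, -0.004, 0.71, 0.003]
force: [-5.3, -1.0, 1.8]
finger_gap: 0.148
t 12.3833 tcp [ 603.43 -199.45   35.72] F [-5.3 -1.   1.8] Mo [0.05 0.83 0.12] gap 0.148
 pocket frame: tip [69.97  0.4   0.13] orig [0.98 0.22 0.72] near [-59.02   0.06   1.24] tilt 0.49 yaw 0.15 roll -0.06
```

```bash
python3 -m handwheel '[[[0,-0.0087,0,0.6,0,-0.17,5],[0,0,0,0,0,0,5]]]' ; python3 -c "
from h import *
st()"
```

```text
time: 12.55
tool_pos: [0.6033, -0.1995, 0.0352]
eef_rot: [0.707, -0.004, 0.707, 0.003]
force: [-6.1, -1.2, 0.4]
finger_gap: 0.148
t 12.55 tcp [ 603.3  -199.52   35.19] F [-6.1 -1.2  0.4] Mo [0.07 0.83 0.08] gap 0.148
 pocket frame: tip [70.01  0.33  0.19] orig [1.01 0.15 0.19] near [-5.899e+01 -1.000e-02  1.800e-01] tilt -0.00 yaw 0.15 roll -0.06
```

```bash
python3 -m handwheel '[[[0,-0.005,0,0.35,0,-0.1,5],[0,0,0,0,0,0,5]]]' ; python3 -c "
from h import *
st()
p=cams.grab_frame('side');save(p,'side8.png',(180,110,300,200),6)
p=cams.grab_frame('scene');save(p,'scene8.png',(250,180,370,270),6)
p=cams.grab_frame('wrist');save(p,'wrist8.png',scale=1.5)
print([(x['confidence'],toworld(p,x['position'])) for x in cams.recognise('catch',p)])"
```

```text
time: 12.72
tool_pos: [0.6034, -0.1995, 0.0351]
eef_rot: [0.709, -0.004, 0.705, 0.003]
force: [-6.2, -0.8, 3.2]
finger_gap: 0.145
t 12.7167 tcp [ 603.38 -199.54   35.15] F [-6.2 -0.8  3.2] Mo [0.11 1.17 0.06] gap 0.145
 pocket frame: tip [70.18  0.31  0.5 ] orig [1.18 0.13 0.15] near [-5.882e+01 -3.000e-02 -1.600e-01] tilt -0.29 yaw 0.15 roll -0.07
[(0.93, array([ 0.53335904, -0.19617855,  0.04356424]))]
```

View pics/side8.png

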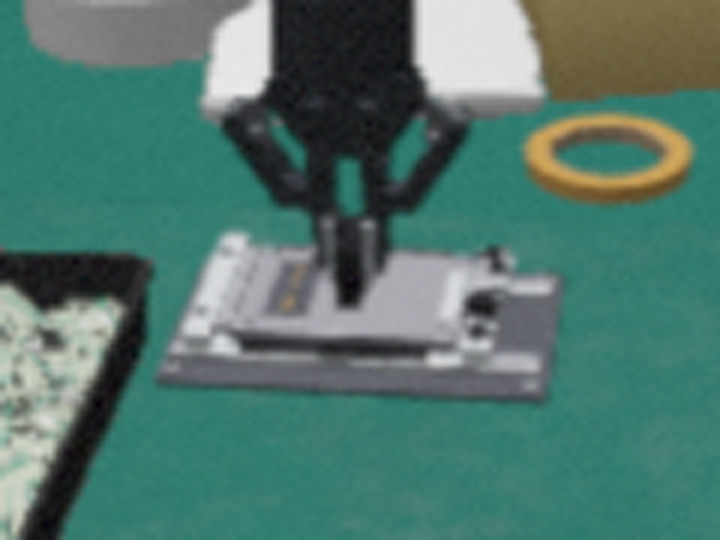

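View pics/scene8.png

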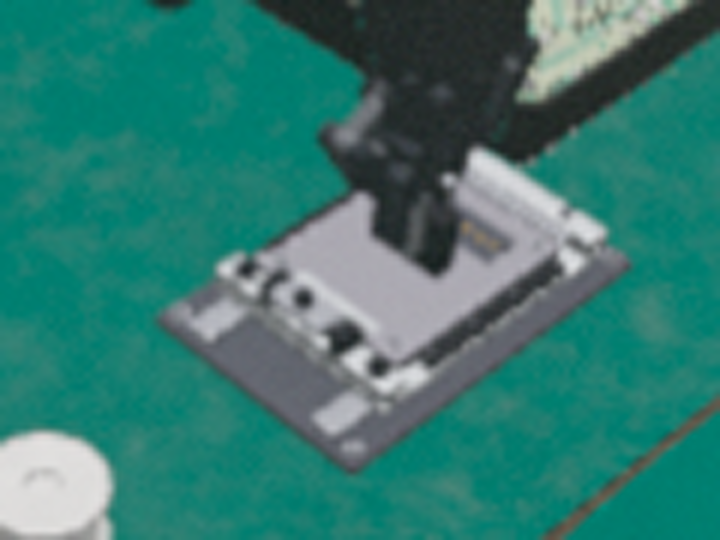

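View pics/wrist8.png

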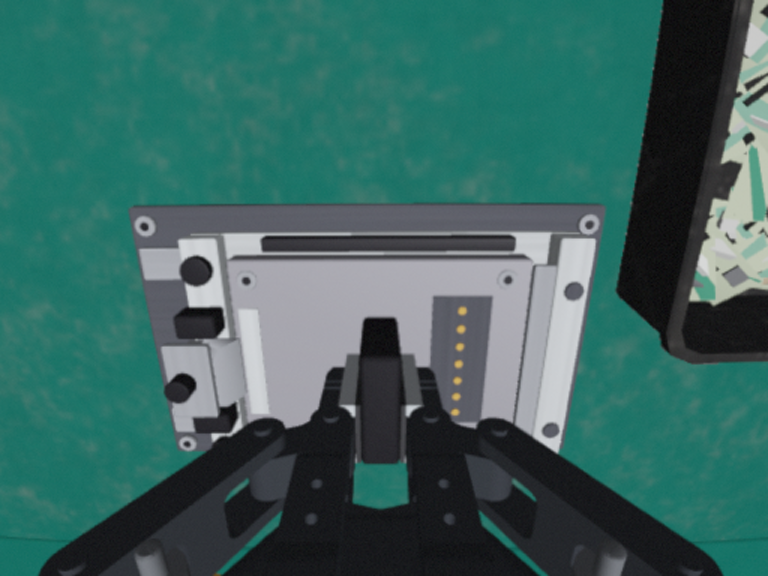

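Run:
```python
import cv2
f=cv2.imread("pics/wrist8.png")
cv2.imwrite("pics/wz8.png",cv2.resize(f[220:460,130:300],None,fx=2.5*1,fy=2.5,interpolation=cv2.INTER_CUBIC))
```

```text
(no output)
```

View pics/wz8.png

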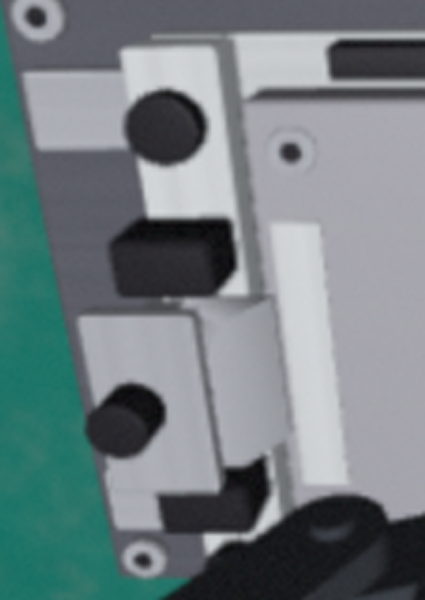

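```bash
python3 -m handwheel '[[[0,0,0,0.6,0,-0.3,5],[0,0,0,0,0,0,5]]]' ; python3 -c "
from h import *
st()"
```

```text
time: 13.08
tool_pos: [0.6034, -0.1995, 0.0352]
eef_rot: [0.709, -0.004, 0.705, 0.003]
force: [-7.0, -0.0, 5.8]
finger_gap: 0.147
t 13.0833 tcp [ 603.36 -199.53   35.15] F [-7.  -0.   5.8] Mo [0.2  1.36 0.12] gap 0.147
 pocket frame: tip [70.17  0.33  0.52] orig [1.17 0.14 0.15] near [-5.883e+01 -3.000e-02 -1.600e-01] tilt -0.30 yaw 0.16 roll -0.07
```

```bash
python3 -m handwheel '[[[0,0,0,0.5,0,-0.2,5],[0,0,0,0,0,0,5]]]' ; python3 -c "
from h import *
st()"
```

```text
time: 13.25
tool_pos: [0.6034, -0.1996, 0.0352]
eef_rot: [0.709, -0.004, 0.705, 0.003]
force: [-7.7, 0.9, 9.4]
finger_gap: 0.147
t 13.25 tcp [ 603.37 -199.56   35.16] F [-7.7  0.9  9.4] Mo [0.34 1.52 0.08] gap 0.147
 pocket frame: tip [70.18  0.3   0.54] orig [1.19 0.11 0.16] near [-5.881e+01 -5.000e-02 -1.800e-01] tilt -0.32 yaw 0.16 roll -0.08
```

```bash
python3 -m handwheel '[[[0,0.004,0,-1.2,0,-0.6,5],[0,0,0,0,0,0,5],[0,0,0,0,0,0,5]]]' ; python3 -c "
from h import *
st()"
```

```text
time: 13.5
tool_pos: [0.6033, -0.1995, 0.0352]
eef_rot: [0.708, -0.004, 0.706, 0.003]
force: [-2.1, 0.7, 1.3]
finger_gap: 0.147
t 13.5 tcp [ 603.26 -199.51   35.19] F [-2.1  0.7  1.3] Mo [0.13 0.29 0.06] gap 0.147
 pocket frame: tip [70.02  0.34  0.4 ] orig [1.02 0.16 0.19] near [-5.898e+01  1.000e-02  2.000e-02] tilt -0.17 yaw 0.15 roll -0.08
```

```bash
python3 -m handwheel '[[[0,0,0,0,0,-0.2,16],[0,0,0,0,0,0,20],[0,0,0,0,0,0,26],[0,0,0,0,0,0,32],[0,0,0,0,0,0,32],[0,0,0,0,0,0,32]]]' ; python3 -c "
from h import *
st()
p=cams.grab_frame('wrist');save(p,'wrist9.png',(80,120,400,320),2.5)"
```

```text
time: 14.0
tool_pos: [0.6025, -0.1994, 0.035]
eef_rot: [0.708, -0.004, 0.706, 0.003]
force: [-0.8, 0.1, -0.2]
finger_gap: 0.374
t 14.0 tcp [ 602.54 -199.43   34.98] F [-0.8  0.1 -0.2] Mo [ 0.01 -0.01 -0.02] gap 0.374
 pocket frame: tip [69.29  0.42  0.12] orig [ 0.29  0.24 -0.02] near [-59.71   0.09  -0.13] tilt -0.11 yaw 0.14 roll -0.07
```

View pics/wrist9.png

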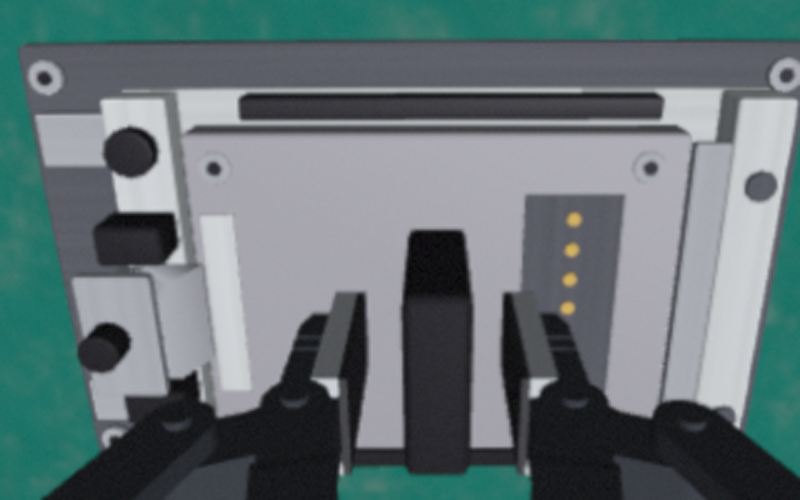

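```bash
python3 -m handwheel '[[[0,0,0,-15,0,0,32],[0,0,0,-30,0,0,32],[0,0,0,-40,0,0,32],[0,0,0,-40,0,0,32],[0,0,0,-20,-40,0,32],[0,0,0,0,-30,0,32],[0,0,0,0,0,0,32],[0,0,0,0,0,0,32]]]'
python3 - <<'E'
from h import *
import pickle
st()
p=cams.grab_frame('wrist');save(p,'wrist10.png',(130,20,400,220),2.9)
pickle.dump({k:p[k] for k in p if k!="frame"},open("w10.pkl","wb"))
p=cams.grab_frame('side');save(p,'side10.png',(180,110,300,200),6)
p=cams.grab_frame('scene');save(p,'scene10.png',(250,180,370,270),6)
E
```

```text
time: 14.72
tool_pos: [0.6026, -0.2681, 0.179]
eef_rot: [0.708, -0.003, 0.706, 0.002]
force: [-0.6, 0.9, -1.2]
finger_gap: 0.376
t 14.7167 tcp [ 602.63 -268.08  178.97] F [-0.6  0.9 -1.2] Mo [ 0.04 -0.04 -0.04] gap 0.376
 pocket frame: tip [ 68.9  -68.41 144.13] orig [-1.0000e-01 -6.8410e+01  1.4397e+02] near [-60.1  -68.4  143.83] tilt -0.14 yaw -0.00 roll -0.08
```

View pics/wrist10.png

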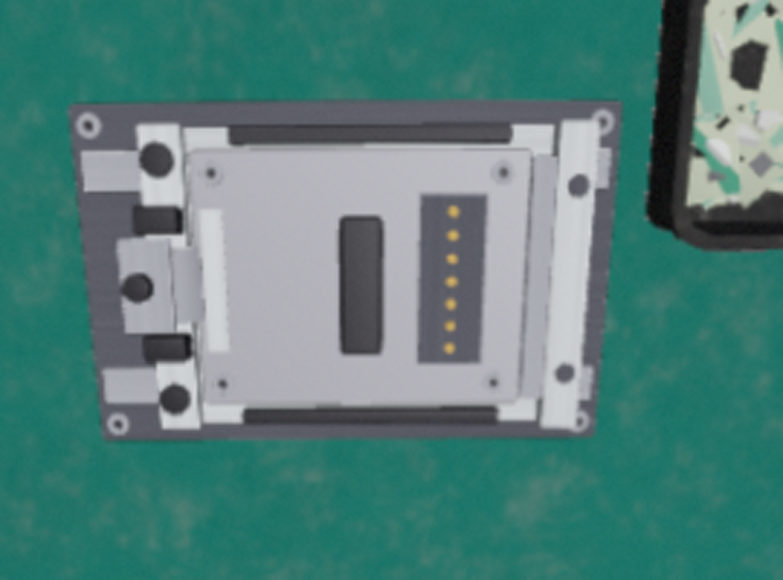

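View pics/side10.png

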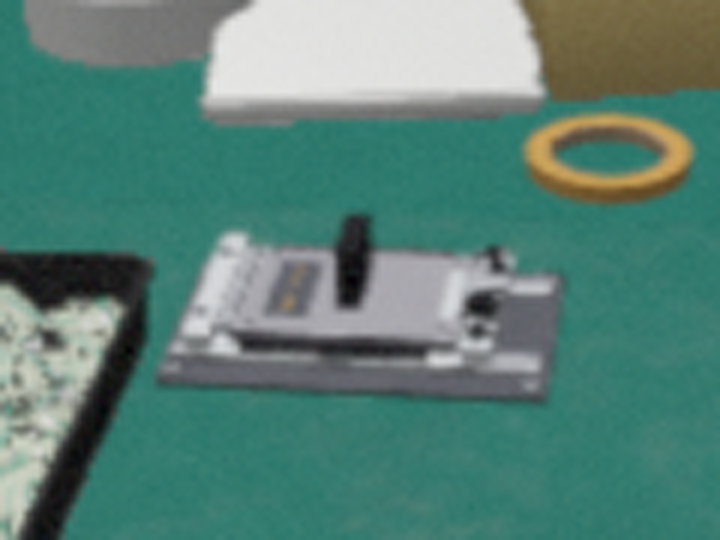

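View pics/scene10.png

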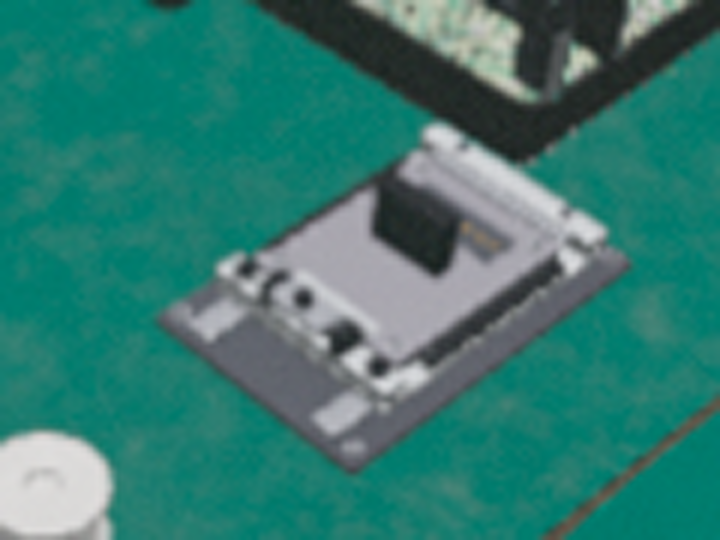

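Run:
```python
from h import *
import pickle
p=pickle.load(open("w10.pkl","rb"))
g=lambda a:(np.array(a,float)+.5)/2.9-.5+[130,20]
def show(n,pts,z): print(n,(REC.T@(atz(p,g(pts),z)*1e3-C).T).T.round(1).tolist())
show("nose tip z31",[(199,250),(203,322)],.031)
show("nose tip z37",[(199,250),(203,322)],.037)
show("nose housing edge",[(173,250),(178,322)],.038)
show("plate top corners z26",[(188,149),(532,148),(519,401),(203,404)],.026)
show("lip edge z27",[(534,155),(522,397)],.027)
show("wall",[(182,127),(202,428)],.026)
```

```text
nose tip z31 [[-56.2, 11.4, 15.0], [-56.2, -13.7, 15.0]]
nose tip z37 [[-55.0, 11.5, 21.0], [-55.1, -13.1, 21.0]]
nose housing edge [[-63.8, 11.6, 22.0], [-63.8, -12.9, 22.0]]
plate top corners z26 [[-59.0, 45.1, 10.0], [60.6, 45.5, 10.0], [61.7, -43.8, 10.0], [-59.0, -45.0, 10.0]]
lip edge z27 [[61.2, 43.2, 11.0], [62.5, -42.0, 11.0]]
wall [[-60.6, 52.2, 10.0], [-60.0, -54.4, 10.0]]
```

```bash
python3 -c "
from station import ticket,readout
print(ticket.job_done(), readout.sense()['time'])"
```

```text
the job is handed in; nothing more can be done
the job is handed in; nothing more can be done
```

The adapter is fitted in the receiver with the catch closed over its near edge. I released it, lifted the gripper clear and handed the job in at about 15 s of the 48 s.

**What I did:** I took the plate by its rib and tilted it 15°. I lowered it until the tongue touched the pocket floor, then slid it under the lip until it met firm resistance of about 5 N. From there I swung it down flat while keeping a light forward push, then pressed gently, let go and backed away.

**Last checks:**
- **Seating:** the plate did not move as the push rose to about 12 N downward. The highest reading during the job was about 12 N in total.
- **Catch:** its nose is at the same place as when the pocket was empty, about 55 mm from the pocket centre. The plate's near edge is at 59 mm, so the nose overlaps it by 3 to 4 mm. The plate's corners match its size when lying flat.
- **Carriage offset:** by sight it is about +3 to +6 mm from nominal.

**What disagreed or was less clear:**
- **First contact:** it came about 2 mm before the stop, and the tongue moved on as the plate flattened. The plate's front face was probably touching the lip edge first, so I think the tongue reached the stop only during the swing, not at full tilt.
- **Click:** it did not show as a distinct jump in force, so the evidence that the catch closed is the camera measurement.
- **Other things on the bench:** I moved nothing but the adapter, but I did not measure the other items again afterwards.

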